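Press the screwdriver and marker into the tool-case insert and slide the tray home

TASK

Put the tool case in order: lay the orange screwdriver and the red marker in their shaped cutouts in the open tray, and press each down past the yellow sprung lips until it is fully home. Then slide the tray all the way into its blue sleeve and let go. Leave the blue marker and the green screwdriver where they lie.

Things in the scene. Friction and masses are not known exactly. Their poses are not given: they have to be found in the camera images.
- driver: orange screwdriver lying on the worktop, 29 x 195 x 31 mm, about 90 g. Origin: middle of its length, on its underside; +y runs to the handle's end, -y to the blade tip. Handle: y = +5 to +97 mm, up to 28 mm wide, 31 high; blade: y = -97 to +5, 6 mm thick, its axis 8 mm above the underside. Centre of mass at y = +48 mm.
- driver_mid (a point): point on the screwdriver's handle, at y = +52 mm of the screwdriver and 14 mm above its underside: a good place to grasp it across x (27 mm wide there); axes as the screwdriver. Beware: a wall cabinet hangs over the back of the worktop (beyond world x = 0.59 m, y = -0.5 to +0.14, 0.45 m above the worktop), so lift things little before drawing back
- red_marker: red felt marker with a black cap, lying on the worktop, round, 18 x 131 x 16 mm, 14 g. Origin: middle of its length, on its underside; y runs along it. Either end may go either way in the cutout.
- marker_mid (a point): middle of the red marker on its axis, 8 mm above its underside; grasp it here across x (17 mm wide); axes as the marker
- blue_marker: blue felt marker of the same shape (18 x 131 x 16 mm), to be left alone; origin in the middle, on its underside
- green_driver: green screwdriver of the same shape as the orange one (29 x 195 x 31 mm), to be left alone; origin in the middle, on its underside
- case: blue sleeve of the tool case, fixed on the worktop: 135 mm along its x, 254 along its y, 48 high, origin under its middle. Its +x end is open and faces the robot's right (world -y, within 0.2 rad); its y points away from the robot. The tray slides out along +x. The mouth is 43 mm high: a tool not pressed home can catch on it.
- tray_body (a joint): how far the tray stands out of the sleeve, m: 0 is fully in (hard stop, tray front flush with the sleeve's mouth), 0.132 fully out; it starts 0.120 to 0.131 out. It takes about 3 N to slide and stays where it is left.
- tray_front (a point): point on the solid part of the tray's flat front face, 15 mm above the worktop; push it towards this point's -x to slide the tray in. Axes as the sleeve. The face is 236 mm long, from y = -128 to +108 mm of this point, with a gap (the trough) at y = +12 to +52 mm, and 27 mm high.
- driver_home (a point): where driver_mid lies when the screwdriver is home, 21 mm above the worktop; axes as the sleeve; the screwdriver's +y must point along this +y. Handle pocket 33 mm wide, 100 long (4 mm play at each end), then a 14 mm wide blade channel; pocket floor 14 mm below this point, tray top 6 mm above it. Home, the handle's top stands 11 mm above the tray top.
- driver_lips (a point): midway between the two pairs of yellow sprung lips of the screwdriver's cutout (at y = -29 and +29 mm of this point), level with the tray top, right above driver_home. The laid-in handle rests on the lips 13 to 17 mm too high; pressed with about 8 N it snaps past them and stays.
- marker_home (a point): where marker_mid lies when the red marker is home, 24 mm above the worktop, 58 mm from driver_home along +x; axes as the sleeve, the marker lies along y. Cutout 22 mm wide, 140 long (4 mm play at each end); floor 8 mm below this point, tray top 3 mm above it.
- marker_lips (a point): midway between the two pairs of yellow sprung lips of the marker's cutout (at y = -35 and +35 mm of this point), level with the tray top, right above marker_home. The laid-in marker rests on the lips 7 to 11 mm too high; pressed with about 6 N it snaps past them and stays.
- trough (a point): on the floor of the 40 mm wide trough (y = -20 to +20 mm of this point) that crosses the whole tray along x, under the middles of both cutouts, midway between them; 7 mm above the worktop. It leaves the fingers room on both sides of either tool, 35 mm between the two tools, and is open at the tray's front.

How it is judged:
On the way:
1. the screwdriver and the red marker are both home in their cutouts while the tray still stands at least 80 mm out (x of driver_mid in the frame of driver_home between -0.006 and 0.006 m and y of driver_mid in the frame of driver_home between -0.008 and 0.008 m and z of driver_mid in the frame of driver_home between -0.004 and 0.004 m and angle between the y axis of driver and the y axis of driver_home, either way round below 0.08 rad and x of marker_mid in the frame of marker_home between -0.006 and 0.006 m and y of marker_mid in the frame of marker_home between -0.008 and 0.008 m and z of marker_mid in the frame of marker_home between -0.004 and 0.004 m and angle between the y axis of red_marker and the y axis of marker_home, either way round below 0.08 rad and value of joint tray_body above 0.08 m), for 0.2 s.
At the end, for the whole second after the job is handed in: The tray is in to within 5 mm; the screwdriver and the red marker lie home in their cutouts (driver_mid and marker_mid within 4 mm in height and 6 mm along x and 8 mm along y of their home points, each aligned with the cutout within 0.08 rad) and are at rest (x of driver_mid in the frame of driver_home between -0.006 and 0.006 m and y of driver_mid in the frame of driver_home between -0.008 and 0.008 m and z of driver_mid in the frame of driver_home between -0.004 and 0.004 m and angle between the y axis of driver and the y axis of driver_home, either way round below 0.08 rad and x of marker_mid in the frame of marker_home between -0.006 and 0.006 m and y of marker_mid in the frame of marker_home between -0.008 and 0.008 m and z of marker_mid in the frame of marker_home between -0.004 and 0.004 m and angle between the y axis of red_marker and the y axis of marker_home, either way round below 0.08 rad and value of joint tray_body below 0.005 m and linear speed of each of driver, red_marker below 0.02 m/s); the robot touches nothing.
It fails at once if the blue marker or the green screwdriver is moved by more than 30 mm (distance of any of blue_marker, green_driver from where it was at the start of the episode above 0.03 m).
It also fails if it takes over 72 s, if anything falls off the work surface, if the arm or the gripper's body presses on something with over 40 N, if the wrist force passes 120 N, or if a joint passes its speed limit or range.

ROBOT

A 6-joint arm with a two-finger parallel gripper is mounted at the origin on a cart in front of the work surface, level with it; the furniture and walls round the work are solid. World frame = base frame: x ahead of the robot, y to its left, z up, the work surface at z = 0. Lengths are in m, angles in rad, forces in N, time in s.
With the tool pointing down it reaches from about 0.375 to 0.975 m from the base axis. Payload 3.8 kg.
Tool frame: the origin (TCP) lies at the very end of the fingers, on their centre line; the grasp point (between the pads) lies 19 mm behind it; z points along the fingers, y is the line along which they close (so a half turn about z gives the same grasp; the last joint's range is limited). The gripper opens to 88 mm and grips with 3 to 60 N. Pads are 18 mm wide; open, the fingers measure 123 mm over their backs; the gripper's body (75 mm by 187 mm) begins 45 mm behind the grasp point.
Start: joints at [-1.164, 0.264, 1.604, -0, 1.274, -0.037], TCP at [0.29, -0.61, 0.239] pointing down, gripper open.
Joint ranges: [-2.63, 2.63], [-0.94, 2.18], [0.31, 2.57], [-1.31, 4.45], [0, 2.66], [-2.55, 2.55]. Speed limits (rad/s): [2.57, 2.57, 3.14, 3.14, 3.14, 3.14].

INTERFACE

Orientations are given as a unit quaternion [w, x, y, z].
In Python, from cell import move_to, move_l, move_j, ungrasp, grasp, pause, inverse_kinematics, observe, capture, calibration, PlanningError, finish_job gives the robot as it stands. Calls block until the motion is done:
- move_to(position, orientation): joint-space move of the TCP to a pose.
- move_l(position, ori=None, feed=0.15): straight line of the TCP; ori=None keeps the orientation; feed is the mean speed in m/s.
- move_j(angles): joint-space move.
- ungrasp() and grasp(f_grip=None): open the fingers fully, or close them until they stop; f_grip is the grip in N (None keeps the last).
- pause(seconds).
- inverse_kinematics(position, orientation): joint angles nearest the present ones, or None.
- observe(): the state.
- capture(name): name is "side" or "top" or "wrist"; returns the picture (420x560x3 uint8, blue, green, red); there is no depth.
- calibration(name): a dict with "camera_matrix" (3x3 intrinsics, pixels), "xyz" and "orientation" of the camera in the world; the wrist camera has in their place "hand_eye" (4x4, takes a point from camera to tool coordinates, whose origin is the TCP and whose axes are the flange's). Camera axes: x right, y up, looking along -z (the intrinsics and any distortion apply to the point x, -y, -z); pixel columns grow to the right and rows downward; lengths in m; the calibration is good to about 2 mm. A picture is of the moment at which its call begins: read the wrist's pose just before it. calibration takes no time and is no camera call.
A pose or a line that the arm cannot do raises PlanningError and nothing moves.
- finish_job(): hands the job in; it is judged then, once.
The state is a dict: "clock": time; "q": joint angles; "dq": joint speeds; "effort": joint torques, N m; "ee_pos": TCP position; "eef_rot": TCP orientation; "wrist_force": force on the tool from outside, world axes, zero at the start; "ft_torque": the same for the moment, N m; "gripper_width": opening from 0.0 (shut) to 1.0 (fully open); "finger_force": force on a finger pad.
Only numpy, scipy, OpenCV 4.12 (cv2) and the standard library are available. Lean on these libraries where they do the work, as an engineer would, in place of code of your own. Each camera call takes 0.05 s, during which the arm holds its last target. There are 200 camera calls.

## Working session

There is one attempt and no reset: what is moved stays moved. The work goes in short steps, each a Python script; the robot and the scene stay as the last script left them, time stands still between calls to the robot, and variables do not carry over. Pictures are saved under pics/ and viewed, at most 10 in all, crops included, and the job is handed in when it is done.

```bash
mkdir -p pics; ls; python3 - <<'E'
from cell import *
import cv2
for n in("top","side"):
    im=capture(n); cv2.imwrite(f"pics/{n}0.png",im); c=calibration(n); print(n,c)
print(calibration("wrist")); o=observe(); print(o["clock"],o["ee_pos"],o["eef_rot"],o["wrist_force"])
t=cv2.imread("pics/top0.png"); cv2.imwrite("pics/top0b.png",cv2.resize(t,(800,600),interpolation=cv2.INTER_CUBIC))
E
```

```text
pics
top {'camera_matrix': array([[379.91490916,   0.        , 274.33068051],
       [  0.        , 379.91490916, 212.56290304],
       [  0.        ,   0.        ,   1.        ]]), 'xyz': array([ 0.34752374, -0.09549214,  1.08142678]), 'orientation': array([ 0.71122883,  0.05082885, -0.04095246, -0.69992348])}
side {'camera_matrix': array([[429.56962544,   0.        , 274.47543041],
       [  0.        , 429.56962544, 215.28260863],
       [  0.        ,   0.        ,   1.        ]]), 'xyz': array([ 0.44974113, -1.24764639,  1.05362258]), 'orientation': array([ 0.90860179,  0.41756178, -0.00244418, -0.0088869 ])}
{'camera_matrix': array([[302.82132367,   0.        , 282.17039524],
       [  0.        , 302.82132367, 211.79447809],
       [  0.        ,   0.        ,   1.        ]]), 'hand_eye': array([[-1.18188934e-03,  9.65418535e-01,  2.60702236e-01,
         6.79932713e-02],
       [ 9.99999248e-01,  1.05604209e-03,  6.22801894e-04,
         5.03095690e-04],
       [ 3.25951958e-04,  2.60702776e-01, -9.65419057e-01,
        -1.45425314e-01],
       [ 0.00000000e+00,  0.00000000e+00,  0.00000000e+00,
         1.00000000e+00]])}
0.1 [ 0.28955049 -0.6090388   0.23753526] [-9.74100778e-04  9.75484291e-01  2.20066837e-01 -1.88906137e-04] [ 0.20557724  0.19339706 -1.18375127]
```

View pics/top0b.png

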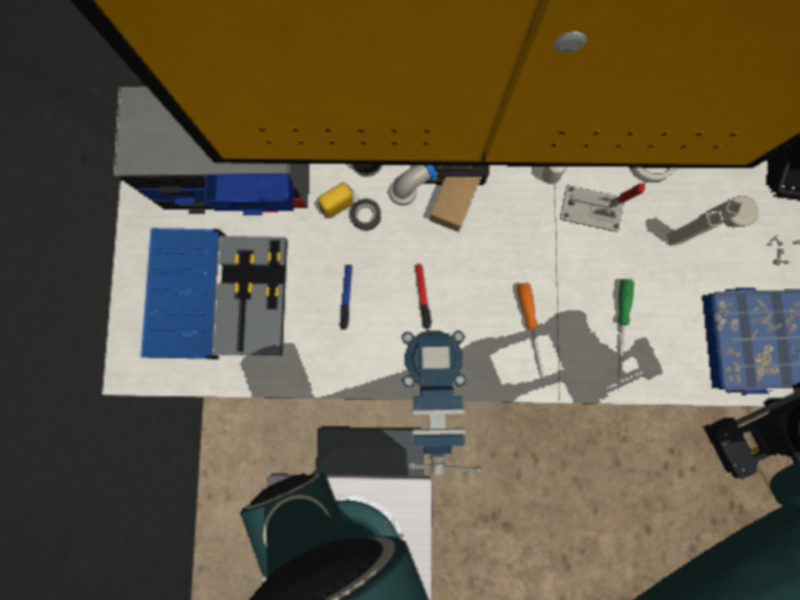

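The top view shows the case on the left with its mouth to the right. From left to right after it come the blue marker, red marker (beside a vise), orange driver and green driver. I'll enlarge those areas next.

```bash
cat > h.py <<'E'
from cell import *
import numpy as np, cv2
from scipy.spatial.transform import Rotation as R
def rot(q): return R.from_quat(np.array(q)[[1,2,3,0]])
def cam(n,o=None):
    c=calibration(n)
    if n=="wrist":
        T=np.eye(4);T[:3,:3]=rot(o["eef_rot"]).as_matrix();T[:3,3]=o["ee_pos"];T=T@c["hand_eye"]
        return c["camera_matrix"],T[:3,:3],T[:3,3]
    return c["camera_matrix"],rot(c["orientation"]).as_matrix(),np.array(c["xyz"])
def px2w(C,uv,z):
    K,Rm,p=C; uv=np.atleast_2d(uv); z=np.broadcast_to(z,len(uv))
    d=np.c_[(uv[:,0]-K[0,2])/K[0,0],-(uv[:,1]-K[1,2])/K[1,1],-np.ones(len(uv))]@Rm.T
    return p+d*((z-p[2])/d[:,2])[:,None]
def w2px(C,P):
    K,Rm,p=C; q=(np.atleast_2d(P)-p)@Rm
    return np.c_[K[0,0]*q[:,0]/-q[:,2]+K[0,2],K[1,1]*q[:,1]/q[:,2]+K[1,2]]
def down(yaw):
    "tool pointing down, its closing line (y) at world angle yaw"
    y=np.array([np.cos(yaw),np.sin(yaw),0]);z=np.array([0,0,-1.]);x=np.cross(y,z)
    q=R.from_matrix(np.c_[x,y,z]).as_quat();return q[[3,0,1,2]]
def crop(im,x0,y0,w,h,s,f):
    cv2.imwrite(f,cv2.resize(im[y0:y0+h,x0:x0+w],None,fx=s,fy=s,interpolation=cv2.INTER_CUBIC))
E
python3 - <<'E'
from h import *
t=cv2.imread("pics/top0.png")
crop(t,92,150,120,110,5,"pics/c1.png"); crop(t,280,170,170,110,4.7,"pics/c2.png")
E
```

```text
(no output)
```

View pics/c1.png

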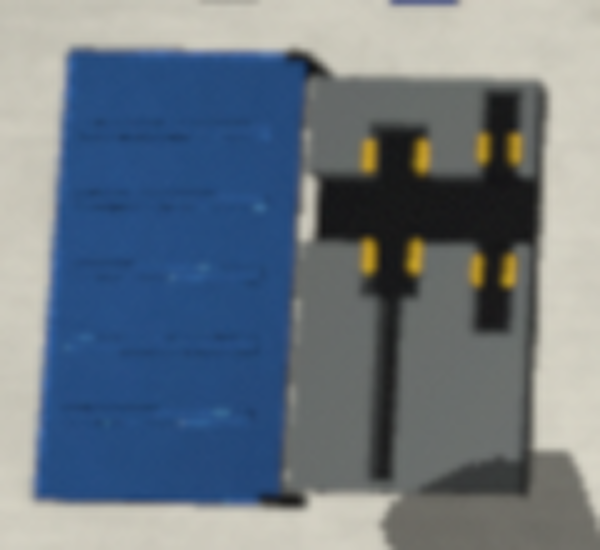

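View pics/c2.png

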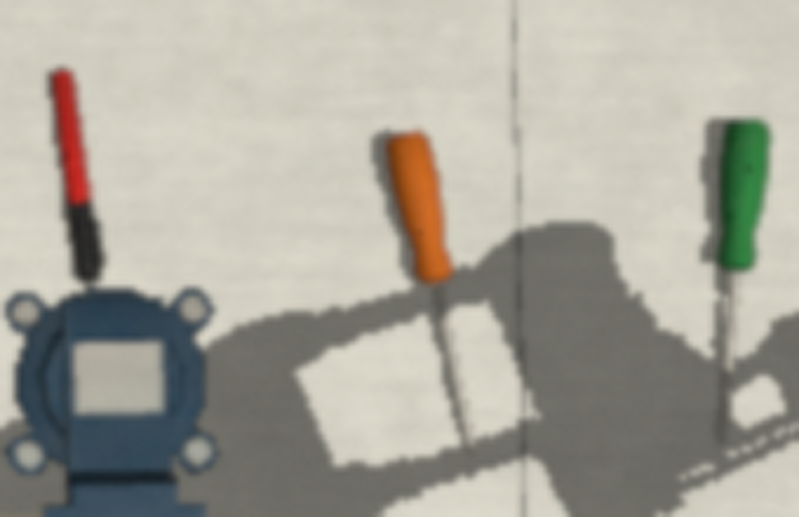

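View pics/side0.png

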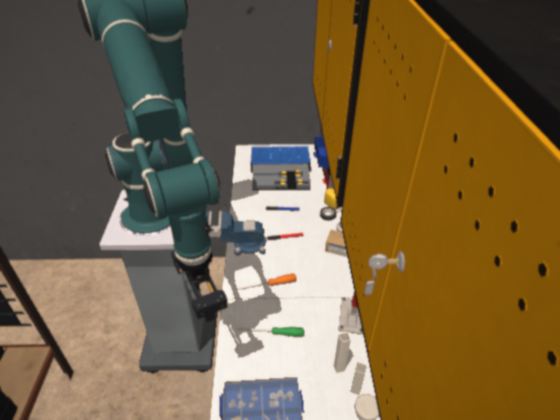

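```bash
python3 - <<'E'
from h import *
C=cam("top")
A=lambda p:(np.array(p,float)+.5)/5-.5+[92,150]
B=lambda p:(np.array(p,float)+.5)/4.7-.5+[280,170]
s=px2w(C,A([(70,50),(303,53),(283,500),(36,497)]),.048);print("sleeve",s.round(4).tolist(),s.mean(0))
d=px2w(C,A([(370,155),(422,155),(415,257),(369,257)]),.027);m=px2w(C,A([(484,148),(515,148),(509,270),(477,270)]),.027)
for n,l in(("d",d),("m",m)):
    v=(l[0]+l[1]-l[2]-l[3])/2;print(n,l.mean(0),"len",np.linalg.norm(v),"ang y",np.arctan2(v[1],v[0]))
v=m.mean(0)-d.mean(0);print(np.linalg.norm(v),np.arctan2(v[1],v[0])+np.pi/2)
e=[s[0]-s[3],s[1]-s[2]];print([np.arctan2(x[1],x[0]) for x in e],np.linalg.norm(e,axis=1))
def tool(a,b,za,zb):
    P=px2w(C,[B(a),B(b)],[za,zb]);v=P[0]-P[1];print("mid",P.mean(0),"L",np.linalg.norm(v[:2]),"ang",np.arctan2(v[1],v[0]),P.round(3).tolist());return P
tool((407,133),(468,447),.015,.008);tool((62,70),(89,280),.008,.008)
print("vise top edge at z=0,.1",px2w(C,[B((115,290)),B((115,290)),B((190,300))],[0,.1,.05]).round(3).tolist())
print("green",px2w(C,[B((745,122)),B((722,440))],[.015,.008]).round(3).tolist())
E
```

```text
sleeve [[0.6253, 0.3969, 0.048], [0.6254, 0.2653, 0.048], [0.3756, 0.2615, 0.048], [0.375, 0.3969, 0.048]] [0.50031754 0.33015649 0.048     ]
d [0.54290096 0.21565725 0.027     ] len 0.05867479026947251 ang y 0.013732274878123821
m [0.54205906 0.15752399 0.027     ] len 0.0701174958305128 ang y -0.007164267828699124
0.05813935925733482 -0.014481135141841905
[np.float64(0.00029442228205967056), np.float64(0.014963418553991786)] [0.25033688 0.2497923 ]
mid [ 0.43898075 -0.35675261  0.0115    ] L 0.19046489469787012 ang 0.1846669995426409 [[0.533, -0.339, 0.015], [0.345, -0.374, 0.008]]
mid [ 0.50551479 -0.13981875  0.008     ] L 0.12978375720963836 ang 0.13614203440311473 [[0.57, -0.131, 0.008], [0.441, -0.149, 0.008]]
vise top edge at z=0,.1 [[0.436, -0.165, 0.0], [0.428, -0.158, 0.1], [0.427, -0.205, 0.05]]
green [[0.542, -0.542, 0.015], [0.352, -0.524, 0.008]]
```

The top-camera estimates agree with each other: 58 mm between the lip centres, and sleeve yaw ≈ 0. Next I'll hover over each spot with the wrist camera to refine them.

View pics/m1.png

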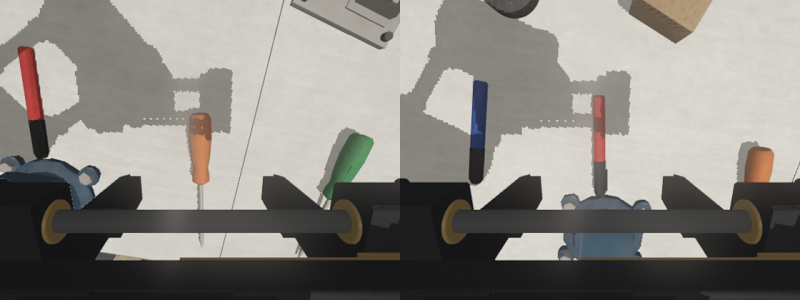

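View pics/wt.png

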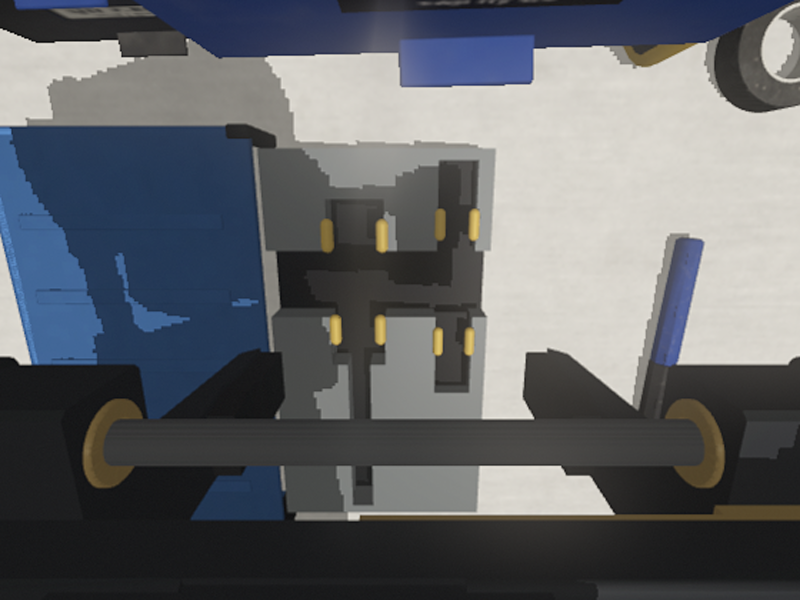

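Both tools lie where the top camera put them, and the tray's lips are clear: driver lips at about (327,236), (381,236), (380,330), (336,330) and marker lips at about (440,224), (474,224), (469,342), (438,342).

```bash
python3 - <<'E'
from h import *
import pickle
S=pickle.load(open("S.pkl","rb"))
C=cam("wrist",S["tray"][0]); f=560/800
d=px2w(C,f*np.array([(327,236),(381,236),(380,330),(336,330)]),.027);m=px2w(C,f*np.array([(440,224),(474,224),(469,342),(438,342)]),.027)
for n,l in(("d",d),("m",m)):
    v=(l[0]+l[1]-l[2]-l[3])/2;print(n,l.mean(0),"len",np.linalg.norm(v),"ang y",np.arctan2(v[1],v[0]))
v=m.mean(0)-d.mean(0);print(np.linalg.norm(v),np.arctan2(v[1],v[0])+np.pi/2)
print("mouth",px2w(C,f*np.array([(250,140),(282,500)]),.048), "front",px2w(C,f*np.array([(495,150),(478,510)]),.027))
def mask(n,col):
    im=S[n][1].astype(int);b,g,r=im[...,0],im[...,1],im[...,2]
    k=(r-b>60)&(r-g>40) if col=="o" else (r-g>60)&(r-b>60)
    k=k.astype(np.uint8); k[:, :]=k
    N,L,st,ce=cv2.connectedComponentsWithStats(k)
    # the blob nearest image centre column
    i=min((j for j in range(1,N) if st[j,4]>300),key=lambda j:abs(ce[j,0]-280)); print(st[i]);return L==i
for n,c,z in(("driver","o",.015),("marker","r",.008)):
    k=mask(n,c);C=cam("wrist",S[n][0]);v,u=np.nonzero(k);W=px2w(C,np.c_[u,v],z)
    ctr=W.mean(0);e=np.linalg.svd((W-ctr)[:,:2],full_matrices=False)[2][0];e*=np.sign(e[0])
    t=(W-ctr)[:,:2]@e;s=(W-ctr)[:,:2]@[-e[1],e[0]]
    print(n,"ctr",ctr,"ang",np.arctan2(e[1],e[0]),"t",t.min(),t.max(),"w",s.min(),s.max(),"far end",ctr[:2]+e*t.max())
C=cam("wrist",S["driver"][0]);print("tip",px2w(C,1.4*np.array([[202,243],[200,113]]),[.008,.018]))
C=cam("wrist",S["marker"][0]);print("mk",px2w(C,1.4*np.array([[198,95],[200,195]]),.008))
E
```

```text
d [0.54235994 0.21693825 0.027     ] len 0.0565926623226491 ang y 0.010505908562253693
m [0.54173275 0.15861224 0.027     ] len 0.0710674332678412 ang y -0.00022994542138227525
0.058329378157527347 -0.010752832373050358
mouth [[0.6203361  0.2647588  0.048     ]
 [0.4100068  0.26485414 0.048     ]] front [[0.61690315 0.13914703 0.027     ]
 [0.38420839 0.13849879 0.027     ]]
[ 268  188   28   71 1554]
driver ctr [ 0.47827414 -0.348459    0.015     ] ang 0.21257385384802802 t -0.03541991239539446 0.030949997409900752 w -0.013304675113364597 0.010793428496233668 far end [ 0.50852749 -0.34192928]
[272 184  15  43 570]
marker ctr [ 0.50541061 -0.13766329  0.008     ] ang 0.18496941595183405 t -0.018710189502025854 0.021028276628160116 w -0.007198810326749138 0.007103499090080851 far end [ 0.52608018 -0.13379584]
tip [[ 0.35050019 -0.37407435  0.008     ]
 [ 0.53386806 -0.33770058  0.018     ]]
mk [[ 0.56949623 -0.12798078  0.008     ]
 [ 0.43984904 -0.14750708  0.008     ]]
```

```bash
cat >> h.py <<'E'
def st(tag):
    o=observe(); print(tag,"t%.1f"%o["clock"],np.round(o["ee_pos"],4),"F",np.round(o["wrist_force"],1),"w%.3f"%o["gripper_width"],"f",np.round(o["finger_force"],1)); return o
E
python3 - <<'E'
from h import *
q=down(.143-np.pi/2); p=down(-np.pi/2)
move_to([.505,-.1388,.10],q); move_l([.505,-.1388,.003],feed=.12); st("at")
grasp(30); st("gr"); move_l([.505,-.1388,.06]); st("up")
move_to([.542,.158,.10],p); move_l([.542,.158,.045]); o=st("over")
cv2.imwrite("pics/w3.png",capture("wrist")); im=capture("top"); crop(im,92,150,120,110,5,"pics/c3.png")
E
```

```text
at t6.8 [ 0.5058 -0.1389  0.0036] F [0.5 0.2 0. ] w1.002 f 0.0
gr t7.8 [ 0.505  -0.1388  0.003 ] F [ 1.5  0.1 -0.5] w0.184 f 30.0
up t8.4 [ 0.505  -0.1388  0.06  ] F [-0.1 -0.3  0.1] w0.185 f 30.0
over t10.1 [0.5419 0.1571 0.0447] F [ 0.2 -0.2  0.6] w0.181 f 30.0
```

View pics/w3.png

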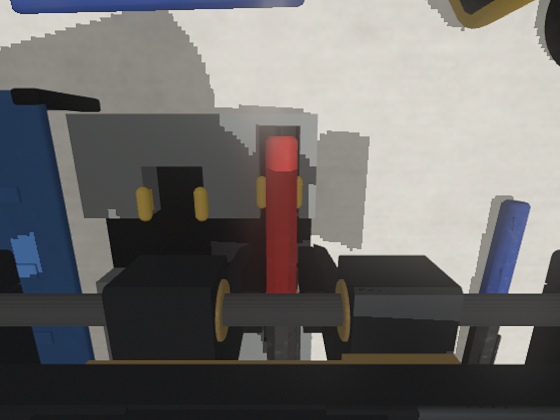

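The held marker (end at about (282,138)) hangs straight above its cutout, whose end edge is near row 125 and whose lips are at columns 262 and 298. I'll check the fit numerically, then press.

```bash
python3 - <<'E'
from h import *
o=observe();C=cam("wrist",o)
e=px2w(C,[[282,138]],.052)[0];c=px2w(C,[[278.5,125]],.027)[0];l=px2w(C,[[280,192]],.027)[0]
print("marker end",e,"cutout end",c,"lip centre far",l)
dx=(c[0]-70)-0 if 0 else (c[0]-.070)-(e[0]-.0655); print("shift x needed",dx)
print("lips y", l[1], "marker y", e[1])
E
```

```text
marker end [0.60773203 0.15795398 0.052     ] cutout end [0.61376646 0.15980164 0.027     ] lip centre far [0.57812535 0.15914851 0.027     ]
shift x needed 0.001534433374727473
lips y 0.15914851313643041 marker y 0.15795398318061474
```

```bash
python3 - <<'E'
from h import *
move_l([.543,.1587,.032],feed=.06); pause(.2); st("on lips")
for z in(.027,.023,.0205,.0188):
    move_l([.543,.1587,z],feed=.05); o=st(z)
    if abs(o["wrist_force"][2])>40: break
else:
    pause(.3); st("held"); ungrasp(); st("open"); move_l([.543,.1587,.13],feed=.2)
    move_to([.530,.190,.13],down(-np.pi/2)); pause(.2); st("view"); cv2.imwrite("pics/w4.png",cv2.resize(capture("wrist"),(800,600),interpolation=cv2.INTER_CUBIC))
E
```

```text
on lips t10.7 [0.5431 0.1588 0.0321] F [ 0.1 -0.5 -0.4] w0.182 f 30.0
0.027 t11.0 [0.5429 0.1586 0.0268] F [ 0.6 -1.3  0.2] w0.182 f 30.0
0.023 t11.2 [0.5434 0.1588 0.0229] F [ 1.1 -0.1 -0.6] w0.183 f 30.0
0.0205 t11.5 [0.5431 0.1588 0.0203] F [ 1.2  0.1 -0.6] w0.180 f 30.0
0.0188 t11.7 [0.5431 0.1589 0.0189] F [0.5 1.  2.7] w0.186 f 30.0
held t12.0 [0.5431 0.1588 0.0189] F [1.3 2.3 2.2] w0.182 f 30.0
open t13.2 [0.543  0.1587 0.0188] F [ 0.8 -0.6 -0.8] w1.000 f 0.0
view t14.3 [0.5298 0.1893 0.129 ] F [-0.  -0.1  0.2] w0.998 f 0.0
```

View pics/w4.png

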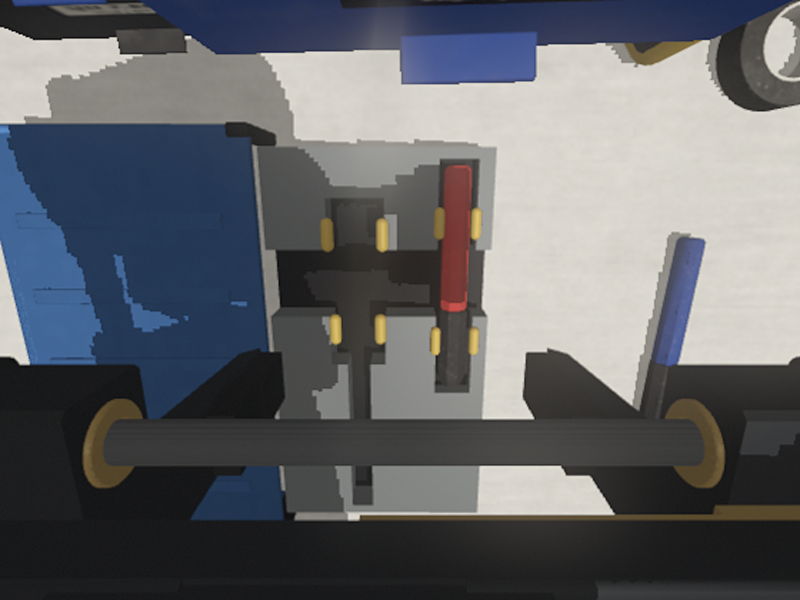

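The marker lies in its cutout between the lips, and the tray hasn't moved. I'll press it once with closed fingers to make sure, then pick up the driver.

```bash
python3 - <<'E'
from h import *
# vise height by triangulation
Cs=[cam("top"),cam("side")];pts=[[305,250],[248,229]]
A=[];b=[]
for C,uv in zip(Cs,pts):
    d=px2w(C,[uv],0)[0]-C[2];d/=np.linalg.norm(d);M=np.eye(3)-np.outer(d,d);A.append(M);b.append(M@C[2])
v=np.linalg.lstsq(np.vstack(A),np.hstack(b),rcond=None)[0];print("vise top",v)
p=down(-np.pi/2)
grasp(20); move_to([.542,.1585,.06],p); move_l([.542,.1585,.036],feed=.1)
for z in(.033,.031,.0295):
    move_l([.542,.1585,z],feed=.03); o=st(z)
    if o["wrist_force"][2]>10: break
move_l([.542,.1585,.2],feed=.25); ungrasp()
g=[.4915,-.3465]; yaw=.19-np.pi/2
move_l([.5,-.1,.2],feed=.4); move_l(g+[.2],down(yaw),feed=.4); move_l(g+[.009],feed=.15); st("at"); grasp(40); st("gr")
move_l(g+[.05],feed=.1); st("up")
if v[2]<.15:
    move_l([.48,-.30,.2],feed=.2); move_l([.50,0,.2],down(-np.pi/2),feed=.3); move_l([.5425,.2165,.2],feed=.3); move_l([.5425,.2165,.085],feed=.2); pause(.2); st("over")
    cv2.imwrite("pics/w5.png",cv2.resize(capture("wrist"),(800,600),interpolation=cv2.INTER_CUBIC))
E
```

```text
vise top [ 0.3785644  -0.16377288  0.06352466]
0.033 t16.7 [0.5423 0.1587 0.0335] F [ 0.6  0.4 -0.6] w0.004 f 0.0
0.031 t17.0 [0.5427 0.1587 0.0319] F [-0.8  0.3  5.5] w0.007 f 2.5
0.0295 t17.2 [0.5428 0.1588 0.0317] F [-5.1 -0.5 15.8] w0.005 f 7.3
at t22.4 [ 0.4924 -0.3471  0.0101] F [ 0.6 -0.   0.5] w1.001 f 0.0
gr t23.3 [ 0.4914 -0.3464  0.0089] F [-0.3 -0.1 -0.2] w0.298 f 39.9
up t23.9 [ 0.4917 -0.3466  0.0505] F [-0.1  0.5 -1.1] w0.296 f 39.9
over t27.8 [0.544  0.2169 0.087 ] F [ 1.4  0.6 -0.4] w0.297 f 39.9
```

View pics/w5.png

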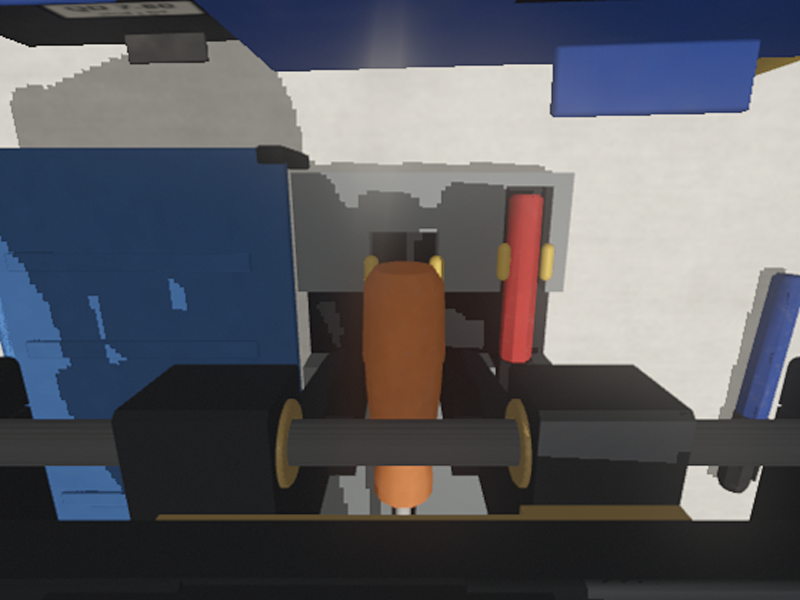

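The handle is straight (columns 363–444, end at row 262), centred between the lips (371 and 436), with the pocket's far edge at row 232.

```bash
python3 - <<'E'
from h import *
o=st("");C=cam("wrist",o);f=.7;m=o["ee_pos"][2]+.005
e=px2w(C,f*np.array([[404,262],[404,266]]),[m+.0,m+.01]);c=px2w(C,f*np.array([[405,232],[403.5,268]]),.027)
print("handle end",e,"-> mid x",e[:,0]-.045,"pocket end",c[0],"home x",c[0,0]-.049,"lips",c[1])
n=px2w(C,f*np.array([[403.5,490]]),m-.002);print("neck",n)
E
```

```text
t27.8 [0.5437 0.2169 0.0868] F [-0.2  0.7 -0.5] w0.300 f 39.9
handle end [[0.58761454 0.2167271  0.0917615 ]
 [0.58807065 0.21673445 0.1017615 ]] -> mid x [0.54261454 0.54307065] pocket end [0.59093024 0.21620431 0.027     ] home x 0.5419302375488229 lips [0.5737518  0.21692754 0.027     ]
neck [[0.49843791 0.21697969 0.0897615 ]]
```

The marker is home (closed fingers touched it at z ≈ 0.032) and the driver is aligned within 1 mm. Opening the fingers fully in the trough would hit the sleeve and the marker. So I'll press the driver home in hand, drop the grip to 3 N, and slide the fingers up off it.

```bash
python3 - <<'E'
from h import *
X=[.543,.2167]
move_l(X+[.045],feed=.1); pause(.2); st("a")
for z in(.036,.031,.026,.021,.018,.0155):
    move_l(X+[z],feed=.05); o=st(z)
    if abs(o["wrist_force"][2])>40: break
else:
    pause(.2); st("held"); grasp(3); st("soft")
    for z in(.019,.023,.028,.034,.042,.052): move_l(X+[z],feed=.06); st(z)
E
```

```text
a t28.6 [0.5437 0.2169 0.0458] F [ 0.   0.4 -2. ] w0.296 f 39.9
0.036 t28.9 [0.5424 0.2165 0.0354] F [ 0.6  0.2 -0.5] w0.297 f 39.9
0.031 t29.2 [0.5434 0.2168 0.031 ] F [ 1.1  0.  -0.5] w0.296 f 39.9
0.026 t29.4 [0.5414 0.2166 0.0252] F [-4.3  2.   0.2] w0.295 f 40.1
0.021 t29.7 [0.5417 0.2164 0.0197] F [-2.3  1.9 -4.9] w0.299 f 40.0
0.018 t29.9 [0.5429 0.2167 0.0174] F [ 1.   0.8 -6.6] w0.297 f 39.9
0.0155 t30.2 [0.5436 0.2167 0.016 ] F [-0.2  0.  -1.1] w0.295 f 40.0
held t30.4 [0.5435 0.2168 0.0159] F [-0.4  1.  -0.3] w0.298 f 40.0
soft t30.6 [0.5435 0.2167 0.0159] F [ 0.1 -0.3  0.7] w0.312 f 3.0
0.019 t30.8 [0.5429 0.2168 0.019 ] F [ 1.1  0.8 -0.9] w0.312 f 3.0
0.023 t31.1 [0.5424 0.2167 0.0229] F [-2.   0.7 -2. ] w0.308 f 3.0
0.028 t31.3 [0.5435 0.2169 0.0289] F [-1.1  0.7  1.2] w0.243 f 2.9
0.034 t31.6 [0.5441 0.2169 0.0351] F [-0.7  0.4  1.8] w0.011 f 0.8
0.042 t31.9 [0.5435 0.2168 0.0427] F [ 0.7 -0.   0.5] w0.006 f 0.0
0.052 t32.2 [0.5435 0.2169 0.0527] F [0.8 0.5 0.3] w0.000 f 0.0
```

The fingers slid off cleanly. I'll press to confirm, then look.

```bash
python3 - <<'E'
from h import *
X=[.5425,.2167]
for z in(.040,.036,.034,.0325):
    move_l(X+[z],feed=.04); o=st(z)
    if o["wrist_force"][2]>12: break
move_l(X+[.13],feed=.25); move_to([.530,.190,.13],down(-np.pi/2)); pause(.2); st("view"); cv2.imwrite("pics/w6.png",cv2.resize(capture("wrist"),(800,600),interpolation=cv2.INTER_CUBIC))
E
```

```text
0.04 t32.6 [0.5419 0.2165 0.0392] F [ 0.2  0.6 -0.1] w0.004 f 0.0
0.036 t32.9 [0.5423 0.2166 0.0357] F [-0.  -0.4 -0.7] w0.006 f 0.0
0.034 t33.1 [0.543  0.2171 0.0347] F [-1.4  0.2  4.1] w0.008 f 2.0
0.0325 t33.4 [0.5433 0.2175 0.0344] F [-3.6  0.2 10.3] w0.003 f 5.7
view t34.4 [0.5297 0.1902 0.1289] F [0.9 0.7 0.1] w0.005 f 0.0
```

View pics/w6.png

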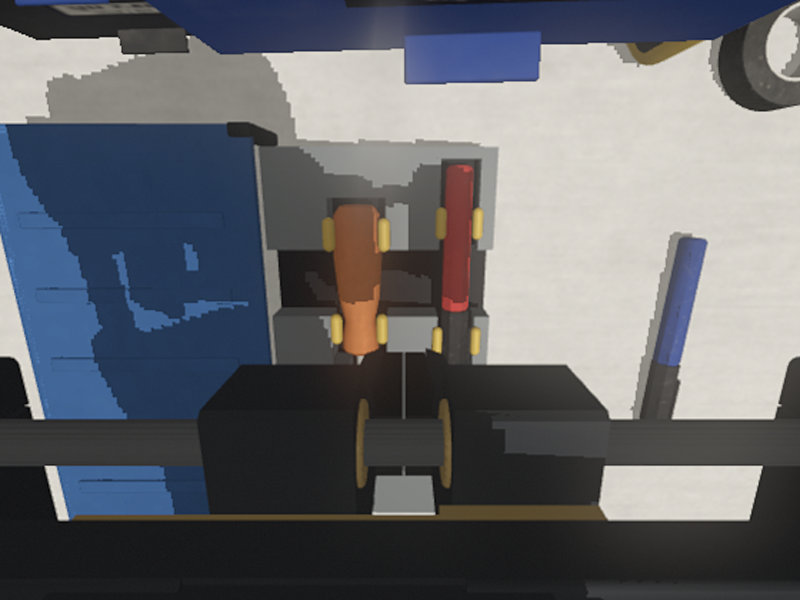

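Both tools sit home between the lips. Next I'll push the tray in with closed fingers.

```bash
python3 - <<'E'
from h import *
x=.502
move_l([x,.095,.13],feed=.25); move_l([x,.095,.014],feed=.15); st("down")
for y in(.115,.125,.16,.20,.225,.235,.240,.244,.247,.250,.253,.256):
    move_l([x,y,.014],feed=.06); o=st(y)
    if abs(o["wrist_force"][1])>15: break
pause(.2); st("end")
E
```

```text
down t35.9 [0.5029 0.0955 0.0146] F [-0.   1.1  0.4] w0.008 f 0.0
0.115 t36.4 [0.5021 0.1155 0.0143] F [ 0.1 -0.6  0.3] w0.008 f 0.0
0.125 t36.7 [0.502  0.1253 0.0139] F [-0.1 -0.4 -0.1] w0.003 f 0.0
0.16 t37.4 [0.502  0.1607 0.014 ] F [0.1 0.6 0.2] w0.008 f 0.0
0.2 t38.3 [0.502  0.2006 0.014 ] F [-0.  -0.1 -0.7] w0.004 f 0.0
0.225 t38.8 [0.502  0.2257 0.014 ] F [-0.6  0.4  0.1] w0.004 f 0.0
0.235 t39.1 [0.502  0.2355 0.014 ] F [-0.2 -0.1 -0.1] w0.006 f 0.0
0.24 t39.4 [0.5021 0.2403 0.014 ] F [-0.1  0.7 -0.7] w0.006 f 0.1
0.244 t39.6 [0.5021 0.2443 0.014 ] F [ 0.4 -1.3  0. ] w0.008 f 0.5
0.247 t39.9 [0.5021 0.2472 0.0141] F [-0.  -1.3  0.9] w0.006 f 0.7
0.25 t40.1 [0.502 0.249 0.014] F [ 1.5 -6.9  1.2] w0.002 f 3.4
0.253 t40.4 [0.502  0.2491 0.014 ] F [  1.8 -18.7   7.1] w0.008 f 9.5
end t40.6 [0.502  0.2491 0.014 ] F [  2.7 -18.1   5.5] w0.008 f 9.3
```

I've used all 10 pictures, so I'll check the tray by pixel values after backing away.

```bash
python3 - <<'E'
from h import *
move_l([.502,.20,.014],feed=.1); move_l([.502,.14,.12],feed=.2); move_l([.45,-.05,.2],feed=.3); pause(.5); st("clear")
a=cv2.imread("pics/top0.png");b=capture("top");C=cam("top")
for y in(.275,.262,.255,.24,.22,.18,.15):
    uv=w2px(C,[[.42,y,.02],[.60,y,.02]]).round().astype(int); print(y,[(a[v,u].tolist(),b[v,u].tolist()) for u,v in uv])
E
```

```text
clear t43.4 [ 0.45   -0.0497  0.1999] F [-0.1  0.4  0.4] w0.007 f 0.0
0.275 [([115, 81, 61], [113, 75, 49]), ([108, 81, 66], [111, 82, 64])]
0.262 [([107, 108, 104], [68, 69, 66]), ([104, 106, 102], [65, 65, 63])]
0.255 [([107, 108, 104], [179, 192, 194]), ([104, 105, 101], [123, 131, 133])]
0.24 [([106, 108, 104], [194, 207, 210]), ([104, 105, 102], [191, 204, 208])]
0.22 [([51, 51, 49], [194, 207, 211]), ([104, 106, 101], [194, 207, 210])]
0.18 [([109, 111, 106], [105, 112, 114]), ([104, 107, 103], [198, 211, 214])]
0.15 [([109, 110, 106], [99, 105, 106]), ([53, 54, 52], [105, 113, 115])]
```

The tray is flush with the mouth, with bare worktop showing where it stood. I'm handing in the job.

```bash
python3 -c "
from cell import *
print(finish_job())"
```

```text
the job is handed in; nothing more can be done
None
```

The job is handed in, with no verdict returned: the orange screwdriver and red marker are pressed home, the tray is pushed to its hard stop in the sleeve, and the arm is clear at about 43 s; the blue marker and green screwdriver were not touched.

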